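Set a preload collar on a spindle flat

ROBOT

A 6-joint arm with a two-finger parallel gripper is mounted at the origin on a cart in front of the work surface, level with it; the furniture and walls round the work are solid. World frame = base frame: x ahead of the robot, y to its left, z up, the work surface at z = 0. Lengths are in mm, angles in rad, forces in N, time in s.
With the tool pointing down it reaches from about 350 to 975 mm from the base axis. Payload 7.1 kg.
Tool frame: the origin (TCP) lies midway between the tips of the shut fingers; the grasp point (between the pads) lies 19 mm behind it; z points along the fingers, y is the line along which they close (so a half turn about z gives the same grasp; the last joint's range is limited). The gripper opens to 88 mm and grips with 3 to 60 N. Pads are 20 mm wide; open, the fingers measure 115 mm over their backs; the gripper's body (75 mm by 178 mm) begins 61 mm behind the grasp point.
Start: joints at [-1.293, 0.423, 1.63, -0, 1.089, -0.019], TCP at [182.806, -597.651, 198.875] pointing down, gripper open.
Joint ranges: [-3, 3], [-0.9, 2.11], [0.09, 2.58], [-1.31, 4.45], [0.11, 2.69], [-2.54, 2.54]. Speed limits (rad/s): [2.39, 2.39, 3.01, 3.14, 3.14, 3.14].

INTERFACE

Orientations are given as a rotation vector (axis times angle).
In Python, from workcell import ctrl gives the robot as it stands.
- The arm moves only by the shell command python3 -m inch 'ROWS' [OPENING]. ROWS is JSON, a list of rows, each an object with "xyz": the shift along the tool's x, y, z in mm, a list of three; "rot": the turn, a rotation vector about the tool's x, y, z in rad, a list of three. In form: [{"xyz": [dx, dy, dz], "rot": [ax, ay, az]}, ...]. A call has 1 to 12 rows; each row is the pose to reach, as a shift and turn from the pose commanded when the call began, along the tool's axes at that moment; what a row does not reach only later rows make up. A row lasts 1/12 s, in which the tool goes at most 41.7 mm and 7.16 degrees, less where a joint would pass 70% of its speed; a pose out of reach is approached as far as the arm can. A call with a gripper value outside its range is refused whole. OPENING is the closure in counts, from 0 (fully open) to 255 (shut), set as the call begins (- or left out, the last holds). The fingers move at their own pace and stop on an object; the grip force is fixed at half the most. Time passes only in rows, so rows that repeat a pose let the fingers close. It gives the time, the measured TCP pose, the force, the opening and the grip force at its end, in the units of the state.
- ctrl.get_obs(): the state, without advancing time (a new reading comes with each control period).
- ctrl.get_image(name): name is "side" or "top" or "wrist"; returns the picture (420x560x3 uint8, red, green, blue); there is no depth.
- ctrl.camera_model(name): a dict with "fx", "fy", "cx", "cy" (pixels), "position" and "attitude" of the camera in the world. Camera axes: x right, y up, looking along -z (the intrinsics and any distortion apply to the point x, -y, -z); pixel columns grow to the right and rows downward; lengths in mm; the calibration is good to about 2 mm. A picture is of the moment at which its call begins: read the wrist's pose just before it. camera_model takes no time and is no camera call; for the wrist camera it gives the pose at the moment of the call.
- ctrl.close_job(): hands the job in; it is judged then, once.
The state is a dict: "t": time; "qpos": joint angles; "qvel": joint speeds; "joint_torque": joint torques, N m; "ee_pos": TCP position; "orientation": TCP orientation; "ft_force": force on the tool from outside, world axes, zero at the start; "moment": the same for the moment, N m; "width": finger opening in mm; "grasp_force": force on a finger pad.
Only numpy, scipy, OpenCV 4.12 (cv2) and the standard library are available. Lean on these libraries where they do the work, as an engineer would, in place of code of your own. Each camera call takes 0.05 s, during which the arm holds its last target. There are 200 camera calls.

TASK

Lift the grey cover plate off the posts of the blue spindle unit by its black handle and lay it flat, handle up, on a free stretch of bench top, clear of the unit. Turn the bared spindle until its flat faces the fixed hex key at the unit's front, then slip the loose metal collar over the spindle with its set screw facing the key and press it down on the sprung brass seat until the spring is nearly fully compressed, so that the set screw comes level with the key. Finish while still gripping the collar and holding it down there, as if a colleague were about to tighten the screw, and leave the other things on the bench where they are.

Things in the scene. Friction and masses are not known exactly. Their poses are not given: they have to be found in the camera images.
- housing: Fixed blue spindle unit, 150 x 150 mm foot, flat top at z = 45 mm. Origin: centre of its underside, on the spindle axis, z up; its front, with the key, is its -x. Four 14 mm posts at (+-53, +-60) mm end at z = 104; those at (53, 60) and (-53, -60) carry 7 mm pins up to 114, which hold the cover. A key guide 12 x 18 mm, up to z = 75, stands at x = -68; the key runs out to x = -92.
- key_tip (a point): Tip of the fixed black hex key (4.4 mm thick), 58 mm in front (-x) of the spindle axis, 64 mm above the bench; it points along the unit's +x at the spindle.
- cover: Loose grey cover plate 132 x 146 x 5 mm (own x, y, z), 0.22 kg, with two 11 mm holes over the unit's pins, so it hangs on the posts square to the unit, underside at z = 104 mm. Origin at the centre of its underside. A straight lift of 15 mm or more frees it. A free place for it: the level bench top left of the narrow gap, around x 0.67, y 0.09 m.
- cover_grip (a point): Grip point of the cover's black upright bar handle, centred on the plate, 22 mm above the plate's underside. The bar is 16 mm thick (cover's x), 66 mm long (cover's y) and its top is 33 mm above the underside.
- spindle_end (a point): Centre of the spindle's upper end, 94 mm above the bench. The upright steel spindle is D-shaped all the way up from the seat: 24 mm diameter with one flat 7.5 mm from the axis (19.5 mm thick across it), top edge chamfered 2 mm. It cannot lift. A short red line on its end runs square to the flat.
- spindle (a joint): Angle of the spindle in the unit in rad, counter-clockwise seen from above. 0: the flat faces the hex key (the unit's -x). At the start the flat is turned 0.6 to 1.4 rad counter-clockwise from there. Slight friction (0.06 N m) keeps it where it is left; no spring.
- seat (a joint): Travel of the brass spring seat, m: 0 up, grows as it is pressed down, stop at 0.009. The seat is a disc of 36 mm diameter around the spindle, its upper face 60 mm above the bench when up (51 mm at the stop). The spring pushes up with 4.5 N when up and 8.5 N at the stop.
- collar: Loose aluminium shaft collar, 48 mm diameter, 26 mm high, 0.12 kg, lying on the bench. Origin: centre of its underside, z up. Through bore D-shaped like the spindle with about 1 mm clearance (26.8 mm diameter, bore flat 8.5 mm from the axis on the collar's -x), lower rim chamfered: goes on only flat on flat, within about 0.1 rad. Set screw in the -x side, under a red mark on top.
- set_screw (a point): Outer end of the collar's set screw: on its rim, 24 mm from its axis along the collar's own -x, 12 mm above its underside.
- glue_bottle: White glue bottle, 46 mm across, 101 mm tall, standing; a bystander. Origin at the centre of its underside.
- spool_2: Wooden spool of orange thread, 44 mm tall, about 40 mm across, standing; a bystander. Origin on the bench near its middle.
- pliers: Red-handled pliers lying flat, 50 x 161 x 11 mm; a bystander. Origin at the centre of the underside.

How it is judged (in metres and radians):
On the way, in this order (a step that is already met when the one before it is completed fails the run):
1. the cover plate lies flat, handle up, on the bench clear of the unit, let go (height (world z) of cover between -0.02 and 0.02 m and angle between cover's own z axis and vertical below 0.12 rad and horizontal distance between cover and housing above 0.16 m and contact force between the fingers and cover below 0.1 N and linear speed of cover below 0.03 m/s), for 0.2 s.
2. the spindle's flat faces the hex key (value of joint spindle between -0.17 and 0.17 rad), for 0.2 s.
At the end, for the whole second after the job is handed in: Cover flat, handle up, released on the bench, centre over 160 mm from the spindle axis. Spindle within 0.2 rad of flat-to-key; collar level on it (axes within 4 mm), set screw toward the key within 5 mm of its line; seat pressed over 5.5 mm; fingers gripping the collar (over 3 N), at rest (all of step 1 and value of joint spindle between -0.2 and 0.2 rad and y of set_screw in the frame of housing between -0.005 and 0.005 m and x of set_screw in the frame of housing below -0.018 m and value of joint seat above 0.0055 m and horizontal distance between collar and housing below 0.004 m and z of collar in the frame of housing below 0.0575 m and angle between collar's own z axis and vertical below 0.12 rad and contact force between the fingers and collar above 3 N and linear speed of collar below 0.02 m/s); the arm keeps its last pose, push and grip.
It fails at once if a bystander was shoved or knocked over (distance of any of glue_bottle, spool_2, pliers from where it was at the start of the episode above 0.03 m or angle between any of glue_bottle, spool_2, pliers's own z axis and vertical above 0.5 rad).
It also fails if it takes over 72 s, if anything falls off the work surface, if the arm or the gripper's body presses on something with over 40 N, if the wrist force passes 120 N, or if a joint passes its speed limit or range.

## Working session

There is one attempt and no reset: what is moved stays moved. The work goes in short steps, Python scripts to look and compute and a shell command to move; the robot and the scene stay as the last step left them, time stands still between calls to the robot, and variables do not carry over. Pictures are saved under pics/ and viewed, at most 10 in all, crops included, and the job is handed in when it is done.

```bash
ls; mkdir -p pics
cat > h.py <<'E'
import numpy as np, cv2
from workcell import ctrl
from scipy.spatial.transform import Rotation as R
E
python3 - <<'E'
from h import *
print(ctrl.get_obs())
for n in ("side","top"):
    m=ctrl.camera_model(n); print(n,m)
    cv2.imwrite(f"pics/{n}0.png",ctrl.get_image(n)[:,:,::-1])
print(ctrl.camera_model("wrist"))
E
```

```text
pics
{'t': 0.0, 'qpos': array([-1.29299379e+00,  4.23837514e-01,  1.63067318e+00, -3.20082035e-06,
        1.08858692e+00, -1.90115744e-02]), 'qvel': array([-0.00054078, -0.00037051, -0.00153902,  0.00075927, -0.00086378,
       -0.001255  ]), 'joint_torque': array([ 1.56622060e-03, -5.44619393e+01, -2.73663980e+01,  6.43969118e-02,
        2.26450141e-02, -1.01585624e-04]), 'ee_pos': array([ 182.65437513, -597.10682265,  198.11040495]), 'orientation': array([-3.10558389e+00, -4.64306648e-01,  3.09304410e-04]), 'ft_force': array([ 0.17222981, -0.05978428, -0.07219838]), 'moment': array([-0.04016406,  0.0346498 , -0.02497462]), 'grasp_force': 0.0, 'width': 87.89186450718994}
side {'fx': 446.5531245274972, 'fy': 446.5531245274972, 'cx': 282.31786338008953, 'cy': 210.2280374260472, 'position': array([316.46537351, 748.56468953, 586.24063468]), 'attitude': array([ 0.19261821, -1.48455038, -2.48766488])}
top {'fx': 409.2853907164188, 'fy': 409.2853907164188, 'cx': 280.88814220292943, 'cy': 208.62963558964645, 'position': array([445.65530825, -98.08663346, 965.28204551]), 'attitude': array([ 0.09564514, -0.10128697, -1.56643619])}
{'fx': 306.35656526896304, 'fy': 306.35656526896304, 'cx': 273.99390368328466, 'cy': 208.87324830476854, 'position': array([ 257.40549451, -574.84532963,  384.87519956]), 'attitude': array([-0.24883285,  0.18531056, -1.26284185])}
```

View pics/top0.png

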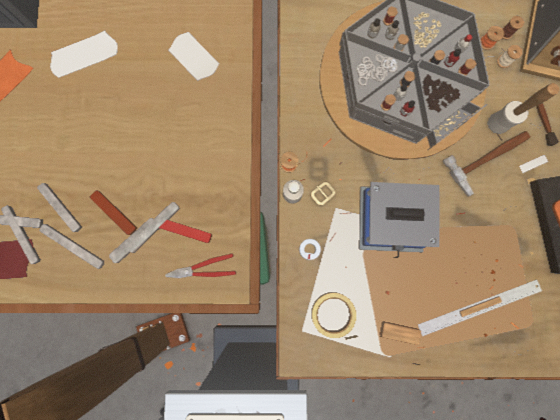

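View pics/side0.png

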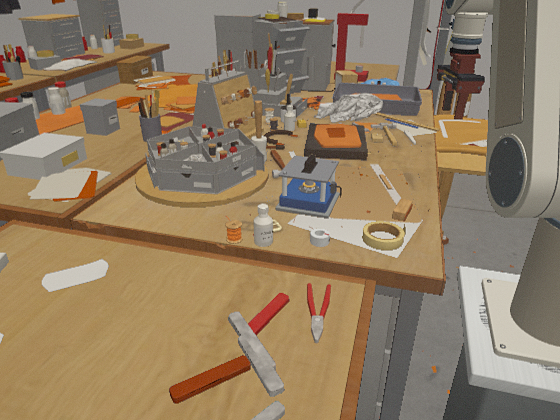

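The top view shows the cover on the unit at about (400,215), with the handle at (405,213) and the key at (397,252). The collar is at (311,249), the bottle at (292,191), the spool at (289,161) and the pliers at (205,262). The side view confirms this layout, and the free area on the left bench is around top (195,110).

```bash
cat >> h.py <<'E'
def ray(m,u,v):
    d=np.array([(u-m['cx'])/m['fx'],-(v-m['cy'])/m['fy'],-1.])
    return m['position'],R.from_rotvec(m['attitude']).apply(d)
def onz(m,u,v,z):
    p,d=ray(m,u,v); return p+d*(z-p[2])/d[2]
def proj(m,P):
    c=R.from_rotvec(m['attitude']).inv().apply(np.array(P,float)-m['position'])
    return np.array([m['cx']+m['fx']*c[0]/-c[2], m['cy']-m['fy']*c[1]/-c[2]])
def blob(mask,box,k=1):
    """largest k contours of mask inside box (u0,v0,u1,v1)"""
    mm=np.zeros(mask.shape,np.uint8);u0,v0,u1,v1=box;mm[v0:v1,u0:u1]=mask[v0:v1,u0:u1]
    c,_=cv2.findContours(mm,cv2.RETR_EXTERNAL,cv2.CHAIN_APPROX_NONE)
    return sorted(c,key=cv2.contourArea)[::-1][:k]
def rect(m,c,z):
    """min-area rectangle of contour cast on plane z: centre,size,long-axis angle(world)"""
    P=np.array([onz(m,u,v,z)[:2] for u,v in c[:,0,:]],np.float32)
    (ctr,wh,a)=cv2.minAreaRect(P); return np.round(ctr,1),np.round(wh,1),round(a,1)
E
python3 - <<'E'
from h import *
m=ctrl.camera_model("top"); im=cv2.imread("pics/top0.png"); g=im.max(2).astype(int); hsv=cv2.cvtColor(im,cv2.COLOR_BGR2HSV)
print(hsv[195,400],hsv[213,400])
print("handle",rect(m,blob(g<60,(380,200,430,228))[0],137))
plate=blob((abs(g-g[195,400])<30)&(hsv[...,1]<70)|(g<60)&(np.indices(g.shape)[0]<235),(355,175,445,248))[0]
print("plate",rect(m,plate,109))
col=blob((hsv[...,1]<60)&(g>140),(298,236,324,264)); print("collar",rect(m,col[0],26))
red=blob((hsv[...,1]>90)&((hsv[...,0]<8)|(hsv[...,0]>170)),(298,236,324,264))
for r in red: print("red",rect(m,r,26),r[:,0].mean(0))
for n,p,z in(("bottle",(292,186),101),("spool",(289,161),44),("pliers",(205,266),5)): print(n,onz(m,*p,z))
E
```

```text
[165   4 141] [ 9 25 72]
handle (array([ 542.8, -326.6]), array([10.2, 18.3]), 88.1)
plate (array([ 543., -358.]), array([152.9, 134.4]), 87.2)
collar (array([ 471.3, -166.9]), array([45.5, 48.1]), 0.1)
red (array([ 454.2, -164.5]), array([2.3, 6.8]), 89.6) [308.71428571 256.71428571]
bottle [ 603.57930504 -124.820366    101.        ]
spool [ 672.4089512  -119.76291331   44.        ]
pliers [432.04216175  74.54655978   5.        ]
```

```bash
cat >> h.py <<'E'
def rel(P,psi):
    """shift/turn in tool axes from here to TCP P (mm) tool down, tool x at world yaw psi (deg)"""
    o=ctrl.get_obs(); R0=R.from_rotvec(o['orientation']); Rt=R.from_euler('z',psi,degrees=True)*R.from_rotvec([np.pi,0,0])
    print('rel',np.round(R0.inv().apply(np.array(P)-o['ee_pos']),1),np.round((R0.inv()*Rt).as_rotvec(),3))
def st():
    o=ctrl.get_obs(); x=R.from_rotvec(o['orientation']).as_matrix(); print('t',o['t'],'p',np.round(o['ee_pos'],1),'psi',round(np.degrees(np.arctan2(x[1,0],x[0,0])),2),'tilt',np.round(x[:2,2],3),'F',np.round(o['ft_force'],1),'w',round(o['width'],1),'g',round(o['grasp_force'],1),'q',np.round(o['qpos'],2))
E
python3 -c "
from h import *
rel([543,-358,250],90)"
```

```text
rel [ 414.5 -123.4  -51.6] [-1.000e-03 -1.000e-03 -1.274e+00]
```

```bash
python3 -m inch '[{"xyz":[100,-30,-50],"rot":[0,0,-0.3]},{"xyz":[414,-123,-52],"rot":[0,0,-1.274]},{"xyz":[414,-123,-52],"rot":[0,0,-1.274]},{"xyz":[414,-123,-52],"rot":[0,0,-1.274]},{"xyz":[414,-123,-52],"rot":[0,0,-1.274]},{"xyz":[414,-123,-52],"rot":[0,0,-1.274]},{"xyz":[414,-123,-52],"rot":[0,0,-1.274]},{"xyz":[414,-123,-52],"rot":[0,0,-1.274]},{"xyz":[414,-123,-52],"rot":[0,0,-1.274]},{"xyz":[414,-123,-52],"rot":[0,0,-1.274]},{"xyz":[414,-123,-52],"rot":[0,0,-1.274]},{"xyz":[414,-123,-52],"rot":[0,0,-1.274]}]' 0; python3 -m inch '[{"xyz":[0,0,0],"rot":[0,0,0]},{"xyz":[0,0,0],"rot":[0,0,0]}]'
python3 - <<'E'
from h import *
st(); m=ctrl.camera_model("wrist"); im=ctrl.get_image("wrist")[:,:,::-1].copy(); cv2.imwrite("pics/w1.png",im)
print(proj(m,[543,-358,137]),proj(m,[471,-167,26]))
E
```

```text
t: 1.1
ee_pos: [546.3, -356.0, 250.8]
orientation: [2.215, 2.227, 0.002]
ft_force: [-0.3, -0.3, -0.5]
width: 87.9
grasp_force: 0.0
t: 1.27
ee_pos: [541.9, -359.1, 250.3]
orientation: [-2.221, -2.22, 0.001]
ft_force: [-0.5, -1.2, 0.3]
width: 87.8
grasp_force: 0.0
t 1.2667 p [ 541.9 -359.1  250.3] psi 89.96 tilt [-0.001  0.   ] F [-0.5 -1.2  0.3] w 87.8 g 0.0 q [-0.6   0.41  1.52 -0.    1.21 -0.6 ]
[275.56342245 197.07384264] [214.48539785  16.56231643]
```

View pics/w1.png

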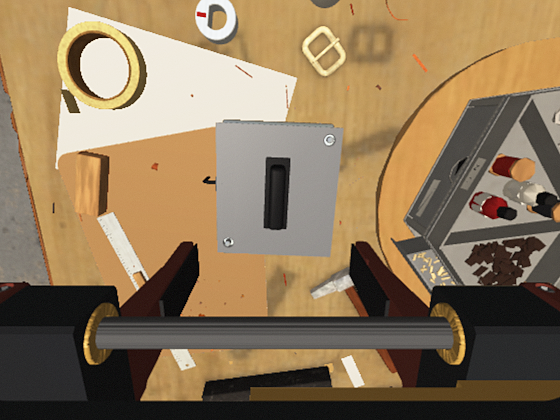

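The wrist view shows the plate spanning (217,122) to (342,256), tilted slightly, with the handle around (277,193) and the key at (209,181). The collar is at (215,20), with its red mark on the left.

Run:
```python
from h import *
m=ctrl.camera_model("wrist"); im=cv2.imread("pics/w1.png"); g=im.max(2).astype(int); hsv=cv2.cvtColor(im,cv2.COLOR_BGR2HSV)
pl=blob((hsv[...,1]<40)&(g>100)&(g<190),(200,100,360,275))[0]; print("plate",rect(m,pl,109),rect(m,pl,106))
ha=blob(g<70,(255,145,300,240))[0]; print("handle",rect(m,ha,137),rect(m,ha,115))
for n,p,z in(("pinNE",(330,140),114),("pinSW",(228,242),114),("key",(204,181),64)): print(n,onz(m,*p,z))
h=(g>185)&(hsv[...,1]<60); c=blob(h|((hsv[...,1]>120)&((hsv[...,0]<5)|(hsv[...,0]>172))),(190,0,242,48)); print("collar",rect(m,c[0],26))
r=blob((hsv[...,1]>140)&((hsv[...,0]<5)|(hsv[...,0]>172)),(190,0,242,48)); print("red",rect(m,r[0],26))
```

```text
plate (array([ 543.3, -359.7]), array([149.5, 131.8]), 87.4) (array([ 543.4, -360.4]), array([150.9, 133. ]), 87.4)
handle (array([ 543.2, -355.7]), array([74.5, 23.2]), 87.6) (array([ 543.4, -361.2]), array([79.9, 24.9]), 87.6)
pinNE [ 598.86304416 -303.60722322  114.        ]
pinSW [ 488.79335015 -417.08856664  114.        ]
key [ 454.46482997 -356.70276149   64.        ]
collar (array([ 471.4, -170.7]), array([40.6, 47.5]), 90.0)
red (array([ 455.1, -164.9]), array([4. , 9.6]), 81.6)
```

```bash
python3 -m inch '[{"xyz":[-1,1.5,40],"rot":[0,0,0.045]},{"xyz":[-1,1.5,80],"rot":[0,0,0.045]},{"xyz":[-1,1.5,115],"rot":[0,0,0.045]},{"xyz":[-1,1.5,130],"rot":[0,0,0.045]},{"xyz":[-1,1.5,137.5],"rot":[0,0,0.045]},{"xyz":[-1,1.5,137.5],"rot":[0,0,0.045]}]'; python3 -c "
from h import *
st()"
```

```text
t: 1.82
ee_pos: [542.2, -360.3, 111.5]
orientation: [-2.271, -2.166, 0.001]
ft_force: [0.2, -0.2, 0.6]
width: 87.8
grasp_force: 0.0
t 1.8167 p [ 542.2 -360.3  111.5] psi 87.3 tilt [-0.003  0.002] F [ 0.2 -0.2  0.6] w 87.8 g 0.0 q [-0.6   0.56  1.62 -0.    0.96 -0.56]
```

```bash
Z='a'; python3 -m inch '[{"xyz":[0,0,0],"rot":[0,0,0]},{"xyz":[0,0,0],"rot":[0,0,0]},{"xyz":[0,0,0],"rot":[0,0,0]},{"xyz":[0,0,0],"rot":[0,0,0]},{"xyz":[0,0,0],"rot":[0,0,0]},{"xyz":[0,0,0],"rot":[0,0,0]},{"xyz":[0,0,0],"rot":[0,0,0]},{"xyz":[0,0,0],"rot":[0,0,0]},{"xyz":[0,0,0],"rot":[0,0,0]},{"xyz":[0,0,0],"rot":[0,0,0]}]' 255
```

```text
t: 2.65
ee_pos: [544.2, -359.9, 113.3]
orientation: [-2.271, -2.171, 0.0]
ft_force: [-0.4, 0.1, -0.4]
width: 24.5
grasp_force: 0.0
```

```bash
python3 -m inch '[{"xyz":[0,0,0],"rot":[0,0,0]},{"xyz":[0,0,0],"rot":[0,0,0]},{"xyz":[0,0,0],"rot":[0,0,0]},{"xyz":[0,0,0],"rot":[0,0,0]}]' 255
```

```text
t: 2.98
ee_pos: [544.4, -360.1, 113.6]
orientation: [2.27, 2.171, 0.0]
ft_force: [-0.2, 0.7, 1.6]
width: 0.9
grasp_force: 1.1
```

Run:
```python
from h import *
st(); a=ctrl.get_image("wrist"); b=ctrl.get_image("side")[120:250,220:400]; b=cv2.resize(b,(560,404))
cv2.imwrite("pics/c2.png",cv2.resize(np.vstack([a,b]),(560,600))[:,:,::-1])
```

```text
t 2.9833 p [ 544.4 -360.1  113.6] psi 87.42 tilt [ 0. -0.] F [-0.2  0.7  1.6] w 0.9 g 1.1 q [-0.6   0.56  1.62 -0.    0.96 -0.56]
```

View pics/c2.png

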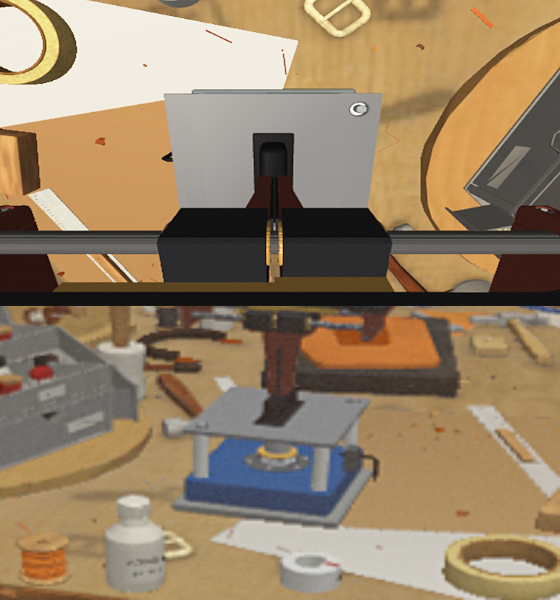

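Wrist and side views show the fingers shut with the handle below or behind them, so something is off in height. I'll check heights by triangulating between views.

Run:
```python
from h import *
m=ctrl.camera_model("side"); 
for P in ([543,-360,137],[543,-327,137],[543,-393,137],[544,-360,113],[597,-305,106],[472,-170,26],[543,-360,45]): print(P,proj(m,P).round(1))
im=cv2.imread("pics/side0.png"); b=ctrl.get_image("side")[:,:,::-1]
cr=[cv2.resize(i[140:230,255:375],(480,360),interpolation=cv2.INTER_CUBIC) for i in (im,b)]
v=cv2.vconcat(cr); cv2.imwrite("pics/c3.png",cv2.resize(v,(400,600)))
```

```text
[543, -360, 137] [310.5 157.9]
[543, -327, 137] [307.9 162.4]
[543, -393, 137] [313.1 153.7]
[544, -360, 113] [309.8 166.1]
[597, -305, 106] [285.8 174. ]
[472, -170, 26] [320.5 231.9]
[543, -360, 45] [309.3 188.7]
```

View pics/c3.png

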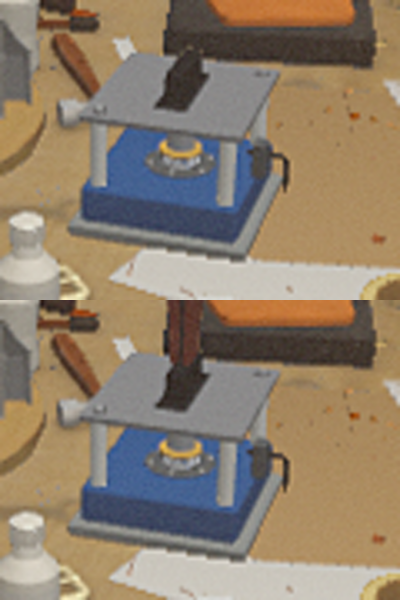

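Run:
```python
from h import *
m=ctrl.camera_model("wrist"); st(); o=ctrl.get_obs(); T=R.from_rotvec(o['orientation'])
f=lambda d:(proj(m,o['ee_pos']+T.apply(d))).round(0)
print("tip open", f([10,-44,0]),f([-10,-44,0]),f([10,-44,-40]),"tip shut",f([10,0,0]),f([10,0,-24]),f([10,0,-60]))
for P in ([543,-327,137],[543,-360,137],[543,-327,109],[543,-360,109],[535,-350,137],[551,-350,137]): print(P,proj(m,P).round(0))
im=ctrl.get_image("wrist")[:,:,::-1]; cv2.imwrite("pics/w4.png",cv2.resize(im[160:320,200:350],(600,640))[:600])
```

```text
t 3.1333 p [ 544.4 -360.1  113.6] psi 87.42 tilt [ 0. -0.] F [1.  0.4 3.3] w 0.3 g 1.4 q [-0.6   0.56  1.62 -0.    0.96 -0.56]
tip open [207. 227.] [208. 255.] [191. 253.] tip shut [275. 227.] [275. 242.] [275. 272.]
[543, -327, 137] [270. 203.]
[543, -360, 137] [272. 257.]
[543, -327, 109] [270. 191.]
[543, -360, 109] [272. 239.]
[535, -350, 137] [258. 242.]
[551, -350, 137] [285. 241.]
```

View pics/w4.png

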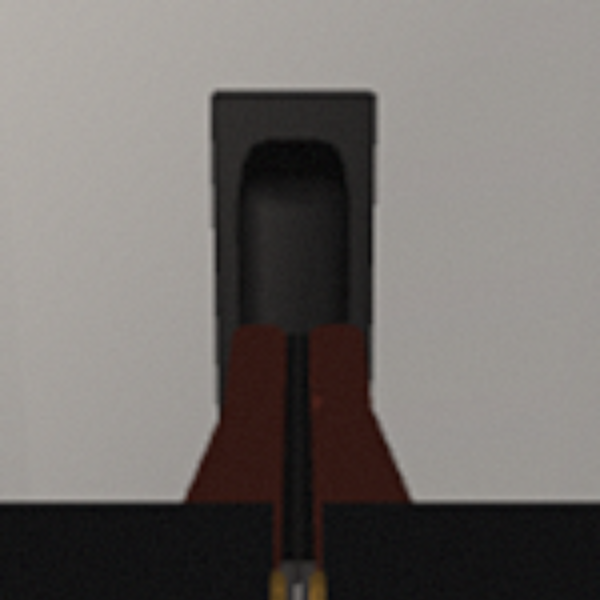

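The finger tips appear in the image about 23 mm behind the reported TCP, both open and shut, and they end at the bar's top. I'll open and go down further in guarded steps.

```bash
python3 -m inch '[{"xyz":[0,0,-6],"rot":[0,0,0]},{"xyz":[0,0,-6],"rot":[0,0,0]},{"xyz":[0,0,-6],"rot":[0,0,0]},{"xyz":[0,0,-6],"rot":[0,0,0]},{"xyz":[0,0,-6],"rot":[0,0,0]},{"xyz":[0,0,-6],"rot":[0,0,0]},{"xyz":[0,0,-6],"rot":[0,0,0]},{"xyz":[0,0,-6],"rot":[0,0,0]}]' 90
python3 -m inch '[{"xyz":[0,0,5],"rot":[0,0,0]},{"xyz":[0,0,10],"rot":[0,0,0]},{"xyz":[0,0,10],"rot":[0,0,0]}]'
python3 - <<'E'
from h import *
st(); m=ctrl.camera_model("wrist"); o=ctrl.get_obs(); T=R.from_rotvec(o['orientation']); w=o['width']/2
for s in(-1,1):
  for z in (0,-10,-20,-30): print(s,z,proj(m,o['ee_pos']+T.apply([10,s*w,z])).round(0))
im=ctrl.get_image("wrist")[:,:,::-1]; cv2.imwrite("pics/w5.png",cv2.resize(im[160:310,180:380],(800,600)))
E
```

```text
t: 3.85
ee_pos: [544.2, -359.9, 119.2]
orientation: [-2.271, -2.171, 0.0]
ft_force: [-0.1, -0.5, 0.4]
width: 50.5
grasp_force: 0.0
t: 4.1
ee_pos: [543.5, -359.5, 108.0]
orientation: [-2.269, -2.17, 0.001]
ft_force: [-0.1, -0.7, -0.8]
width: 56.5
grasp_force: 0.0
t 4.1 p [ 543.5 -359.5  108. ] psi 87.42 tilt [-0.002  0.001] F [-0.1 -0.7 -0.8] w 56.5 g 0.0 q [-0.6   0.57  1.62 -0.    0.95 -0.56]
-1 0 [231. 227.]
-1 -10 [229. 233.]
-1 -20 [226. 239.]
-1 -30 [224. 246.]
1 0 [318. 227.]
1 -10 [320. 233.]
1 -20 [323. 239.]
1 -30 [326. 246.]
```

View pics/w5.png

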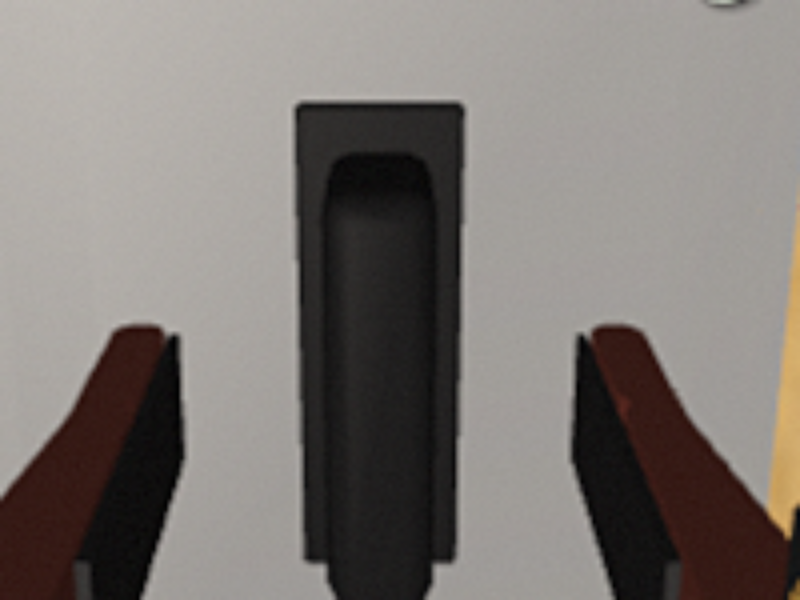

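The pad tips show at crop (178,335) and (580,335), px (224.5,244) and (325,244). That puts them about 25 mm behind the reported TCP, with both pads straddling the handle. I'll continue down carefully.

```bash
python3 -m inch '[{"xyz":[0,0,4],"rot":[0,0,0]},{"xyz":[0,0,8],"rot":[0,0,0]},{"xyz":[0,0,8],"rot":[0,0,0]}]'
python3 -m inch '[{"xyz":[0,0,4],"rot":[0,0,0]},{"xyz":[0,0,8],"rot":[0,0,0]},{"xyz":[0,0,8],"rot":[0,0,0]}]'
```

```text
t: 4.4
ee_pos: [543.7, -359.6, 100.4]
orientation: [-2.27, -2.17, 0.0]
ft_force: [-0.3, -0.7, -0.2]
width: 56.5
grasp_force: 0.0
t: 4.65
ee_pos: [543.8, -359.6, 92.4]
orientation: [-2.27, -2.17, 0.0]
ft_force: [-0.1, 0.2, 0.1]
width: 57.1
grasp_force: 0.0
```

```bash
python3 -m inch '[{"xyz":[0,0,0],"rot":[0,0,0]},{"xyz":[0,0,0],"rot":[0,0,0]},{"xyz":[0,0,0],"rot":[0,0,0]},{"xyz":[0,0,0],"rot":[0,0,0]},{"xyz":[0,0,0],"rot":[0,0,0]},{"xyz":[0,0,0],"rot":[0,0,0]},{"xyz":[0,0,0],"rot":[0,0,0]},{"xyz":[0,0,0],"rot":[0,0,0]},{"xyz":[0,0,0],"rot":[0,0,0]}]' 255
```

```text
t: 5.4
ee_pos: [544.2, -360.0, 93.5]
orientation: [2.271, 2.171, -0.0]
ft_force: [-0.7, -0.5, 0.7]
width: 15.9
grasp_force: 30.0
```

```bash
python3 -m inch '[{"xyz":[0,0,-5],"rot":[0,0,0]},{"xyz":[0,0,-20],"rot":[0,0,0]},{"xyz":[0,0,-45],"rot":[0,0,0]},{"xyz":[0,0,-70],"rot":[0,0,0]},{"xyz":[10,2,-90],"rot":[0,0,0]},{"xyz":[40,9,-100],"rot":[0,0,0]},{"xyz":[75,17,-100],"rot":[0,0,0]},{"xyz":[110,25,-100],"rot":[0,0,0]},{"xyz":[145,33,-100],"rot":[0,0,0]},{"xyz":[180,41,-100],"rot":[0,0,0]},{"xyz":[215,50,-100],"rot":[0,0,0]},{"xyz":[250,58,-100],"rot":[0,0,0]}]'
python3 -m inch '[{"xyz":[35,8,0],"rot":[0,0,0]},{"xyz":[70,16,0],"rot":[0,0,0]},{"xyz":[105,24,0],"rot":[0,0,0]},{"xyz":[140,32,0],"rot":[0,0,0]},{"xyz":[170,40,10],"rot":[0,0,0]},{"xyz":[190,44,30],"rot":[0,0,0]},{"xyz":[205,47,60],"rot":[0,0,0]},{"xyz":[205,47,95],"rot":[0,0,0]},{"xyz":[205,47,130],"rot":[0,0,0]},{"xyz":[205,47,160],"rot":[0,0,0]},{"xyz":[205,47,180],"rot":[0,0,0]},{"xyz":[205,47,180],"rot":[0,0,0]}]'; python3 -c "
from h import *
st();rel([670,90,-10.5],87.4)"
```

```text
t: 6.4
ee_pos: [613.4, -111.0, 193.4]
orientation: [-2.271, -2.17, 0.0]
ft_force: [0.6, -0.4, -2.5]
width: 15.7
grasp_force: 30.0
t: 7.4
ee_pos: [665.4, 89.5, 8.2]
orientation: [-2.267, -2.167, 0.011]
ft_force: [-0.6, 0.6, -3.0]
width: 15.5
grasp_force: 30.0
t 7.4 p [665.4  89.5   8.2] psi 87.43 tilt [-0.009 -0.001] F [-0.6  0.6 -3. ] w 15.5 g 30.0 q [ 0.12  0.73  1.6  -0.    0.82  0.16]
rel [ 0.7  4.7 18.6] [-0.009  0.001  0.001]
```

```bash
python3 -m inch '[{"xyz":[0,0,4],"rot":[0,0,0]},{"xyz":[0,0,9],"rot":[0,0,0]},{"xyz":[0,0,14],"rot":[0,0,0]},{"xyz":[0,0,18],"rot":[0,0,0]},{"xyz":[0,0,18],"rot":[0,0,0]},{"xyz":[0,0,18],"rot":[0,0,0]}]'; python3 -m inch '[{"xyz":[0,0,3],"rot":[0,0,0]},{"xyz":[0,0,4.5],"rot":[0,0,0]},{"xyz":[0,0,4.5],"rot":[0,0,0]}]'
```

```text
t: 7.9
ee_pos: [669.8, 89.8, -4.1]
orientation: [2.271, 2.171, 0.001]
ft_force: [-0.8, -0.0, -2.4]
width: 15.5
grasp_force: 30.0
t: 8.15
ee_pos: [669.4, 89.8, -9.3]
orientation: [-2.271, -2.171, 0.0]
ft_force: [0.5, 0.0, -2.8]
width: 16.2
grasp_force: 30.0
```

```bash
python3 -m inch '[{"xyz":[0,0,1],"rot":[0,0,0]},{"xyz":[0,0,2],"rot":[0,0,0]},{"xyz":[0,0,2],"rot":[0,0,0]}]'
```

```text
t: 8.4
ee_pos: [669.7, 89.9, -10.5]
orientation: [2.271, 2.171, 0.0]
ft_force: [-1.7, 0.6, 3.0]
width: 15.7
grasp_force: 30.0
```

```bash
python3 -m inch '[{"xyz":[0,0,0],"rot":[0,0,0]},{"xyz":[0,0,0],"rot":[0,0,0]},{"xyz":[0,0,0],"rot":[0,0,0]},{"xyz":[0,0,0],"rot":[0,0,0]},{"xyz":[0,0,0],"rot":[0,0,0]},{"xyz":[0,0,-5],"rot":[0,0,0]},{"xyz":[0,0,-25],"rot":[0,0,0]},{"xyz":[0,0,-60],"rot":[0,0,0]},{"xyz":[0,0,-100],"rot":[0,0,0]},{"xyz":[0,0,-140],"rot":[0,0,0]},{"xyz":[0,0,-180],"rot":[0,0,0]},{"xyz":[0,0,-220],"rot":[0,0,0]}]' 90
python3 -m inch '[{"xyz":[-40,-9,-10],"rot":[0,0,0]},{"xyz":[-80,-19,-20],"rot":[0,0,0]},{"xyz":[-120,-28,-20],"rot":[0,0,0]},{"xyz":[-160,-37,-20],"rot":[0,0,0]},{"xyz":[-200,-46,-20],"rot":[0,0,0]},{"xyz":[-240,-55,-20],"rot":[0,0,0]},{"xyz":[-280,-65,-20],"rot":[0,0,0]},{"xyz":[-320,-74,-20],"rot":[0,0,0]},{"xyz":[-360,-83,-20],"rot":[0,0,0]},{"xyz":[-400,-92,-20],"rot":[0,0,0]},{"xyz":[-435,-101,-20],"rot":[0,0,0]},{"xyz":[-455,-105,-15],"rot":[0,0,0]}]'
python3 -m inch '[{"xyz":[0,0,0],"rot":[0,0,0]},{"xyz":[0,0,0],"rot":[0,0,0]},{"xyz":[0,0,0],"rot":[0,0,0]}]'
python3 - <<'E'
from h import *
st(); m=ctrl.camera_model("wrist"); im=ctrl.get_image("wrist")[:,:,::-1].copy(); cv2.imwrite("pics/w6.png",im); np.save("w6.npy",np.r_[m['position'],m['attitude']])
cv2.imwrite("pics/top6.png",ctrl.get_image("top")[:,:,::-1])
c=proj(m,[543.5,-360,94]); print(c); u,v=c.astype(int)
cv2.imwrite("pics/w6c.png",cv2.resize(im[v-75:v+75,u-100:u+100],(800,600),interpolation=cv2.INTER_CUBIC)); print(u-100,v-75)
E
```

```text
t: 9.4
ee_pos: [669.3, 89.8, 211.3]
orientation: [2.271, 2.171, 0.0]
ft_force: [0.3, -0.1, 0.4]
width: 56.7
grasp_force: 0.0
t: 10.4
ee_pos: [543.1, -363.9, 225.3]
orientation: [2.272, 2.166, -0.0]
ft_force: [0.4, 0.3, -0.4]
width: 57.0
grasp_force: 0.0
t: 10.65
ee_pos: [544.3, -359.2, 224.0]
orientation: [-2.271, -2.171, -0.001]
ft_force: [0.5, 0.5, -0.1]
width: 56.8
grasp_force: 0.0
t 10.65 p [ 544.3 -359.2  224. ] psi 87.42 tilt [-0.     0.001] F [ 0.5  0.5 -0.1] w 56.8 g 0.0 q [-0.6   0.44  1.54  0.    1.16 -0.56]
[273.52563271 194.92940513]
173 119
```

View pics/w6c.png

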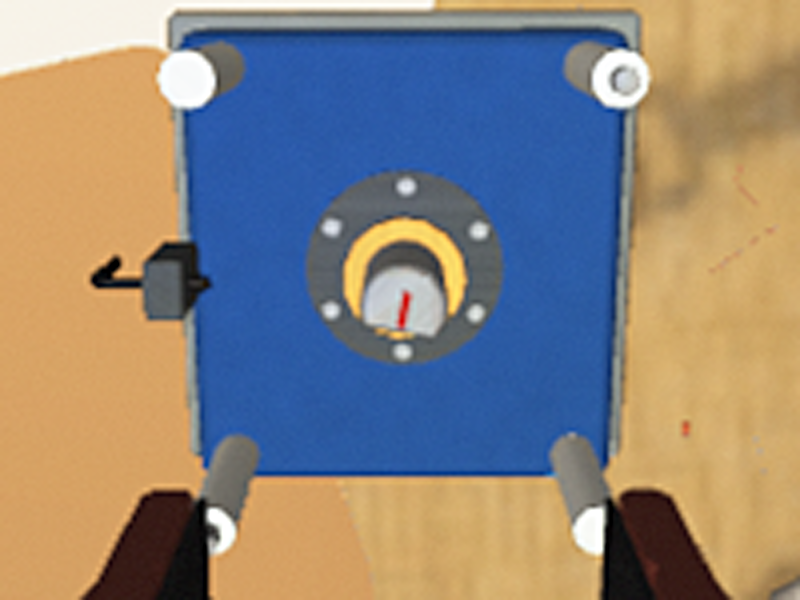

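The view shows the bared spindle at crop (404,305), with the red line running from (407,292) to (401,328) and the flat on the lower side. The key guide is at left (170,280), and the post tops are at (188,80), (620,80), (217,530) and (592,530).

Run:
```python
from h import *
m=ctrl.camera_model("wrist"); q=np.load("w6.npy"); m['position'],m['attitude']=q[:3],q[3:]
im=cv2.imread("pics/w6.png"); hsv=cv2.cvtColor(im,cv2.COLOR_BGR2HSV)
F=lambda x,y:(173+x/4,119+y/4)
P=[onz(m,*F(188,80),104),onz(m,*F(620,80),104),onz(m,*F(217,530),104),onz(m,*F(592,530),104)]
print(np.round(P,1),"c",np.mean(P,0).round(1), "yaw",np.degrees(np.arctan2(*(P[1]-P[0])[[1,0]])).round(2),np.degrees(np.arctan2(*(P[3]-P[2])[[1,0]])).round(2))
a,b=onz(m,*F(407,292),94),onz(m,*F(401,328),94); print("red line dir",np.degrees(np.arctan2(*(b-a)[[1,0]])))
r=blob((hsv[...,1]>120)&((hsv[...,0]<6)|(hsv[...,0]>170))&(hsv[...,2]>90),(262,185,287,205))[0]; print("redrect",rect(m,r,94))
s=blob((hsv[...,1]<50)&(hsv[...,2]>120)|((hsv[...,1]>90)&((hsv[...,0]<6)|(hsv[...,0]>170))),(260,180,290,206))[0]
pts=np.array([onz(m,u,v,94)[:2] for u,v in s[:,0]],np.float32); print("spindle",cv2.minEnclosingCircle(pts),rect(m,s,94))
# collar
print("collar px",proj(m,[471.5,-168,26]))
t=ctrl.camera_model("top"); a=cv2.imread("pics/top6.png").max(2); hh=blob(a<60,(150,60,260,170),2)
for h in hh: print("cover handle",rect(t,h,30))
```

```text
[[ 493.8 -299.   104. ]
 [ 599.3 -303.5  104. ]
 [ 490.4 -418.7  104. ]
 [ 592.5 -423.2  104. ]] c [ 544.  -361.1  104. ] yaw -2.49 -2.51
red line dir -101.67025897828778
redrect (array([ 543.4, -361.2]), array([8.8, 1.6]), 73.9)
spindle ((543.5366821289062, -360.2798156738281), 11.300154685974121) (array([ 544. , -358.5]), array([17.2, 22.4]), 77.7)
collar px [200.58712692  13.4940832 ]
cover handle (array([659.6,  75.3]), array([4.5, 7.3]), 19.1)
cover handle (array([674. , 116.9]), array([3.3, 0. ]), 136.7)
```

```bash
python3 -m inch '[{"xyz":[-1,-0.5,10],"rot":[0,0,-0.12]},{"xyz":[-1,-0.5,20],"rot":[0,0,-0.24]},{"xyz":[-1,-0.5,30],"rot":[0,0,-0.36]},{"xyz":[-1,-0.5,40],"rot":[0,0,-0.48]},{"xyz":[-1,-0.5,50],"rot":[0,0,-0.6]},{"xyz":[-1,-0.5,60],"rot":[0,0,-0.72]},{"xyz":[-1,-0.5,70],"rot":[0,0,-0.84]},{"xyz":[-1,-0.5,80],"rot":[0,0,-0.96]},{"xyz":[-1,-0.5,90],"rot":[0,0,-1.08]},{"xyz":[-1,-0.5,90],"rot":[0,0,-1.2]},{"xyz":[-1,-0.5,90],"rot":[0,0,-1.32]},{"xyz":[-1,-0.5,90],"rot":[0,0,-1.4]}]'
python3 -m inch '[{"xyz":[0,0,0],"rot":[0,0,0]},{"xyz":[0,0,0],"rot":[0,0,0]}]'; python3 -c "
from h import *
st();rel([543.7,-360.5,53],167.5)"
```

```text
t: 11.75
ee_pos: [544.4, -359.4, 133.9]
orientation: [-0.326, -3.125, -0.0]
ft_force: [0.5, -0.0, 0.4]
width: 56.5
grasp_force: 0.0
t: 11.92
ee_pos: [544.4, -359.9, 134.2]
orientation: [0.34, 3.123, -0.0]
ft_force: [0.1, -0.5, -1.3]
width: 56.9
grasp_force: 0.0
t 11.9167 p [ 544.4 -359.9  134.2] psi 167.58 tilt [ 0. -0.] F [ 0.1 -0.5 -1.3] w 56.9 g 0.0 q [-0.6   0.54  1.61  0.    1.   -1.96]
rel [ 0.5 -0.8 81.2] [-0.     0.     0.001]
```

```bash
python3 -m inch '[{"xyz":[0.5,-0.8,25],"rot":[0,0,0]},{"xyz":[0.5,-0.8,50],"rot":[0,0,0]},{"xyz":[0.5,-0.8,65],"rot":[0,0,0]},{"xyz":[0.5,-0.8,75],"rot":[0,0,0]},{"xyz":[0.5,-0.8,81],"rot":[0,0,0]},{"xyz":[0.5,-0.8,81],"rot":[0,0,0]}]'; python3 -m inch '[{"xyz":[0,0,0],"rot":[0,0,0]},{"xyz":[0,0,0],"rot":[0,0,0]},{"xyz":[0,0,0],"rot":[0,0,0]},{"xyz":[0,0,0],"rot":[0,0,0]},{"xyz":[0,0,0],"rot":[0,0,0]},{"xyz":[0,0,0],"rot":[0,0,0]},{"xyz":[0,0,0],"rot":[0,0,0]},{"xyz":[0,0,0],"rot":[0,0,0]},{"xyz":[0,0,0],"rot":[0,0,0]}]' 255
```

```text
t: 12.42
ee_pos: [542.7, -361.0, 51.9]
orientation: [-0.339, -3.122, -0.001]
ft_force: [0.6, -0.4, -0.4]
width: 56.5
grasp_force: 0.0
t: 13.17
ee_pos: [544.0, -358.1, 53.4]
orientation: [0.34, 3.123, 0.008]
ft_force: [4.9, 14.5, 7.2]
width: 19.1
grasp_force: 30.0
```

```bash
python3 -m inch '[{"xyz":[0,2.2,0],"rot":[0,0,0.12]},{"xyz":[-0.4,2.2,0],"rot":[0,0,0.24]},{"xyz":[-0.7,2.1,0],"rot":[0,0,0.36]},{"xyz":[-1,2,0],"rot":[0,0,0.48]},{"xyz":[-1.2,1.9,0],"rot":[0,0,0.6]},{"xyz":[-1.5,1.7,0],"rot":[0,0,0.72]},{"xyz":[-1.7,1.5,0],"rot":[0,0,0.84]},{"xyz":[-1.8,1.3,0],"rot":[0,0,0.96]},{"xyz":[-2,1,0],"rot":[0,0,1.08]},{"xyz":[-2.1,0.8,0],"rot":[0,0,1.2]},{"xyz":[-2.2,0.6,0],"rot":[0,0,1.32]},{"xyz":[-2.2,0.4,0],"rot":[0,0,1.396]}]'
python3 -m inch '[{"xyz":[0,0,0],"rot":[0,0,0]},{"xyz":[0,0,0],"rot":[0,0,0]},{"xyz":[0,0,0],"rot":[0,0,0]}]'; python3 -c "
from h import *
st()"
```

```text
t: 14.17
ee_pos: [546.0, -360.1, 53.4]
orientation: [-2.273, -2.168, -0.003]
ft_force: [1.8, 7.3, 4.1]
width: 19.0
grasp_force: 30.0
t: 14.42
ee_pos: [546.0, -360.1, 53.4]
orientation: [-2.267, -2.174, -0.003]
ft_force: [2.5, 7.7, 3.2]
width: 19.3
grasp_force: 30.0
t 14.4167 p [ 546.  -360.1   53.4] psi 87.61 tilt [0.001 0.002] F [2.5 7.7 3.2] w 19.3 g 30.0 q [-0.6   0.64  1.64  0.    0.86 -0.56]
```

```bash
python3 -m inch '[{"xyz":[0,0,0],"rot":[0,0,0]},{"xyz":[0,0,0],"rot":[0,0,0]},{"xyz":[0,0,0],"rot":[0,0,0]},{"xyz":[0,0,0],"rot":[0,0,0]},{"xyz":[0,0,0],"rot":[0,0,0]},{"xyz":[0,0,-20],"rot":[0,0,0]},{"xyz":[0,0,-50],"rot":[0,0,0]},{"xyz":[0,0,-85],"rot":[0,0,0]},{"xyz":[0,0,-120],"rot":[0,0,0.12]},{"xyz":[20,-9,-145],"rot":[0,0,0.24]},{"xyz":[50,-22,-155],"rot":[0,0,0.36]},{"xyz":[85,-37,-155],"rot":[0,0,0.48]}]' 90
python3 -c "
from h import *
st();rel([471.5,-168,165],-8)"
```

```text
t: 15.42
ee_pos: [513.4, -276.6, 211.3]
orientation: [2.72, 1.561, 0.005]
ft_force: [0.0, 0.3, -0.0]
width: 56.7
grasp_force: 0.0
t 15.4167 p [ 513.4 -276.6  211.3] psi 59.7 tilt [ 0.006 -0.004] F [ 0.   0.3 -0. ] w 56.7 g 0.0 q [-0.51  0.34  1.72 -0.    1.07  0.01]
rel [ 72.6 -91.3  45.6] [ 0.006 -0.004  1.182]
```

```bash
python3 -m inch '[{"xyz":[20,-25,10],"rot":[0,0,0.12]},{"xyz":[40,-50,20],"rot":[0,0,0.24]},{"xyz":[60,-75,35],"rot":[0,0,0.36]},{"xyz":[73,-91,46],"rot":[0,0,0.48]},{"xyz":[73,-91,46],"rot":[0,0,0.6]},{"xyz":[73,-91,46],"rot":[0,0,0.72]},{"xyz":[73,-91,46],"rot":[0,0,0.84]},{"xyz":[73,-91,46],"rot":[0,0,0.96]},{"xyz":[73,-91,46],"rot":[0,0,1.08]},{"xyz":[73,-91,46],"rot":[0,0,1.18]},{"xyz":[73,-91,46],"rot":[0,0,1.18]},{"xyz":[73,-91,46],"rot":[0,0,1.18]}]' 40
python3 - <<'E'
from h import *
st(); m=ctrl.camera_model("wrist"); im=ctrl.get_image("wrist")[:,:,::-1].copy(); cv2.imwrite("pics/w7.png",im); np.save("w7.npy",np.r_[m['position'],m['attitude']])
u,v=proj(m,[471.5,-168,26]).astype(int); print(u,v); c=im[v-75:v+75,u-100:u+100]
cv2.imwrite("pics/w7c.png",cv2.resize(c,(800,600),interpolation=cv2.INTER_CUBIC)); print(u-100,v-75)
E
```

```text
t: 16.42
ee_pos: [469.2, -166.7, 161.9]
orientation: [3.135, -0.2, 0.0]
ft_force: [-1.3, -0.1, -0.3]
width: 74.0
grasp_force: 0.0
t 16.4167 p [ 469.2 -166.7  161.9] psi -7.29 tilt [ 0. -0.] F [-1.3 -0.1 -0.3] w 74.0 g 0.0 q [-0.37  0.29  1.94 -0.    0.92  1.33]
274 190
174 115
```

View pics/w7c.png

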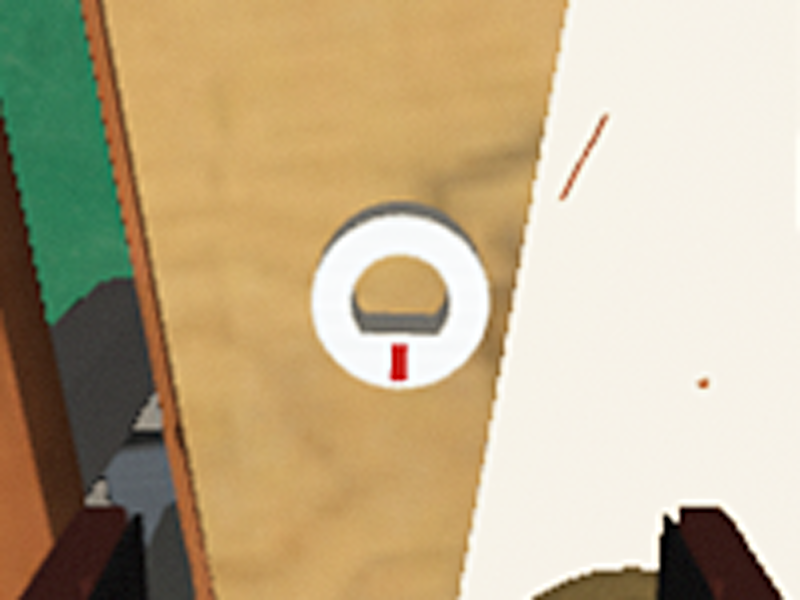

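The collar's top face is centred at crop (400.5,301), with the red mark at (399,362) and the bore flat edge from (362,332) to (440,333). It is nearly square to the tool.

Run:
```python
from h import *
m=ctrl.camera_model("wrist"); q=np.load("w7.npy"); m['position'],m['attitude']=q[:3],q[3:]
im=cv2.imread("pics/w7.png"); hsv=cv2.cvtColor(im,cv2.COLOR_BGR2HSV); box=(245,160,303,215)
red=(hsv[...,1]>120)&((hsv[...,0]<6)|(hsv[...,0]>172))&(hsv[...,2]>90)
c=blob((hsv[...,1]<30)&(hsv[...,2]>215)|red,box)[0]
P=np.array([onz(m,u,v,26)[:2] for u,v in c[:,0]],np.float32); (cc,rr)=cv2.minEnclosingCircle(P); print("circle",cc,rr,rect(m,c,26))
k=blob(red,box)[0]; k=np.mean([onz(m,u,v,26) for u,v in k[:,0]],0); d=k[:2]-cc; print("red",k,"yaw",np.degrees(np.arctan2(-d[1],-d[0])),np.hypot(*d))
F=lambda x,y:onz(m,174+x/4,115+y/4,26); e=F(362,332.5)-F(440,333.5); print("flat-edge yaw",np.degrees(np.arctan2(e[1],e[0]))-90)
st(); rel([cc[0],cc[1],-12],-8)
```

```text
circle (471.7756652832031, -167.40478515625) 23.67439079284668 (array([ 471.9, -167.2]), array([46.6, 46.5]), 82.8)
red [ 455.62927111 -165.15423711   26.        ] yaw -7.934988391396673 16.30248482306211
flat-edge yaw -7.962135768378772
t 16.4667 p [ 469.2 -166.7  161.9] psi -7.28 tilt [ 0. -0.] F [ 0.1 -0.   0.4] w 73.8 g 0.0 q [-0.37  0.29  1.94 -0.    0.92  1.33]
rel [  2.7   0.3 173.9] [ 0.    -0.     0.012]
```

```bash
python3 -m inch '[{"xyz":[2.5,0.3,35],"rot":[0,0,0.012]},{"xyz":[2.5,0.3,70],"rot":[0,0,0.012]},{"xyz":[2.5,0.3,105],"rot":[0,0,0.012]},{"xyz":[2.5,0.3,130],"rot":[0,0,0.012]},{"xyz":[2.5,0.3,135],"rot":[0,0,0.012]},{"xyz":[2.5,0.3,135],"rot":[0,0,0.012]},{"xyz":[2.5,0.3,135],"rot":[0,0,0.012]}]'; python3 -c "
from h import *
st(); rel([471.8,-167.4,-12],-8)"
```

```text
t: 17.05
ee_pos: [472.2, -167.5, 27.6]
orientation: [3.134, -0.222, 0.001]
ft_force: [1.2, -0.8, 0.8]
width: 74.2
grasp_force: 0.0
t 17.05 p [ 472.2 -167.5   27.6] psi -8.09 tilt [ 0. -0.] F [ 1.2 -0.8  0.8] w 74.2 g 0.0 q [-0.36  0.52  2.    0.    0.62  1.35]
rel [-0.4 -0.  39.6] [ 0.    -0.    -0.002]
```

```bash
python3 -m inch '[{"xyz":[-0.4,0,20],"rot":[0,0,0]},{"xyz":[-0.4,0,33],"rot":[0,0,0]},{"xyz":[-0.4,0,39],"rot":[0,0,0]},{"xyz":[-0.4,0,39],"rot":[0,0,0]}]'; python3 -m inch '[{"xyz":[0,0,0],"rot":[0,0,0]},{"xyz":[0,0,0],"rot":[0,0,0]},{"xyz":[0,0,0],"rot":[0,0,0]},{"xyz":[0,0,0],"rot":[0,0,0]},{"xyz":[0,0,0],"rot":[0,0,0]},{"xyz":[0,0,0],"rot":[0,0,0]},{"xyz":[0,0,0],"rot":[0,0,0]},{"xyz":[0,0,0],"rot":[0,0,0]}]' 255;python3 -c "
from h import *
st()"
```

```text
t: 17.38
ee_pos: [471.7, -167.4, -11.6]
orientation: [3.134, -0.222, 0.001]
ft_force: [0.6, 0.8, 0.2]
width: 74.1
grasp_force: 0.0
t: 18.05
ee_pos: [471.7, -167.4, -11.5]
orientation: [3.133, -0.223, 0.002]
ft_force: [-1.4, -0.5, 7.2]
width: 46.9
grasp_force: 30.0
t 18.05 p [ 471.7 -167.4  -11.5] psi -8.15 tilt [ 0.001 -0.   ] F [-1.4 -0.5  7.2] w 46.9 g 30.0 q [-0.36  0.6   2.    0.    0.54  1.35]
```

```bash
python3 -m inch '[{"xyz":[0,0,-15],"rot":[0,0,0]},{"xyz":[0,0,-50],"rot":[0,0,0]},{"xyz":[0,0,-85],"rot":[0,0,0]},{"xyz":[0,0,-120],"rot":[0,0,0]},{"xyz":[8,15,-140],"rot":[0,0,-0.03]},{"xyz":[24,45,-140],"rot":[0,0,-0.098]},{"xyz":[41,75,-140],"rot":[0,0,-0.098]},{"xyz":[57,105,-140],"rot":[0,0,-0.098]},{"xyz":[74,135,-140],"rot":[0,0,-0.098]},{"xyz":[90,165,-140],"rot":[0,0,-0.098]},{"xyz":[98.5,180.5,-140],"rot":[0,0,-0.098]},{"xyz":[98.5,180.5,-140],"rot":[0,0,-0.098]}]'
python3 -m inch '[{"xyz":[0,0,0],"rot":[0,0,0]},{"xyz":[0,0,0],"rot":[0,0,0]},{"xyz":[0,0,0],"rot":[0,0,0]}]'
python3 - <<'E'
from h import *
st(); m=ctrl.camera_model("wrist"); im=ctrl.get_image("wrist")[:,:,::-1].copy(); cv2.imwrite("pics/w8.png",im); np.save("w8.npy",np.r_[m['position'],m['attitude']])
o=ctrl.get_obs(); z=o['ee_pos'][2]+11.5+26; print("top z",z); u,v=proj(m,[*o['ee_pos'][:2],z]).astype(int); print(u,v)
v0=min(v-75,270);cv2.imwrite("pics/w8c.png",cv2.resize(im[v0:v0+150,u-100:u+100],(800,600),interpolation=cv2.INTER_CUBIC)); print(u-100,v0)
rel([543.75,-360.2,100],-2.5)
E
```

```text
t: 19.05
ee_pos: [544.2, -363.5, 127.7]
orientation: [3.139, -0.073, 0.002]
ft_force: [-0.3, 0.3, -1.5]
width: 47.3
grasp_force: 30.0
t: 19.3
ee_pos: [542.4, -358.4, 127.5]
orientation: [-3.14, 0.068, 0.002]
ft_force: [0.5, 0.6, -1.3]
width: 47.2
grasp_force: 30.0
t 19.3 p [ 542.4 -358.4  127.5] psi -2.49 tilt [-0.001  0.001] F [ 0.5  0.6 -1.3] w 47.2 g 30.0 q [-0.6   0.54  1.62  0.    0.98  1.01]
top z 165.25075313160335
272 268
172 193
rel [ 1.2  1.7 27.7] [-0.001  0.001  0.   ]
```

View pics/w8c.png

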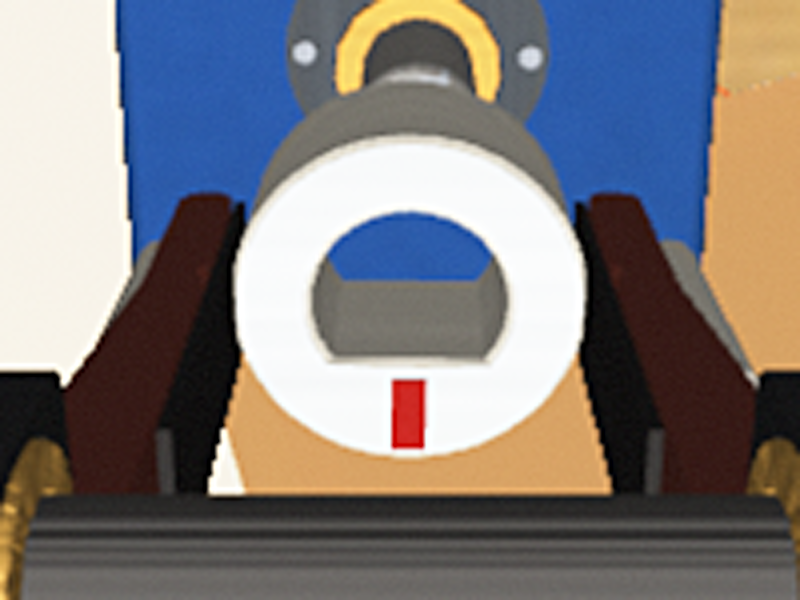

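The collar is held square, with its face spanning crop x 233–585 and y 135–455 and the red mark at (408,413) toward the unit's front. The spindle end is just visible behind it at (425,75).

Run:
```python
from h import *
m=ctrl.camera_model("wrist"); q=np.load("w8.npy"); m['position'],m['attitude']=q[:3],q[3:]
im=cv2.imread("pics/w8.png"); hsv=cv2.cvtColor(im,cv2.COLOR_BGR2HSV); box=(228,224,320,310)
red=(hsv[...,1]>120)&((hsv[...,0]<6)|(hsv[...,0]>172))&(hsv[...,2]>90)
c=blob((hsv[...,1]<30)&(hsv[...,2]>215)|red,box)[0]
for z in (165,):
  P=np.array([onz(m,u,v,z)[:2] for u,v in c[:,0]],np.float32); print(z,cv2.minEnclosingCircle(P),rect(m,c,z))
k=blob(red,box)[0]; print(np.mean([onz(m,u,v,165) for u,v in k[:,0]],0)); st()
```

```text
165 ((542.703369140625, -359.03546142578125), 23.84251594543457) (array([ 542.7, -359. ]), array([46.6, 47.1]), 87.6)
[ 525.56800252 -358.05447762  165.        ]
t 19.35 p [ 542.6 -358.5  127.8] psi -2.47 tilt [-0.001  0.001] F [-0.9 -1.  -1.2] w 47.1 g 30.0 q [-0.6   0.54  1.62  0.    0.98  1.01]
```

```bash
python3 -m inch '[{"xyz":[1.2,1.6,15],"rot":[0,0,0]},{"xyz":[1.2,1.6,30],"rot":[0,0,0]},{"xyz":[1.2,1.6,40],"rot":[0,0,0]},{"xyz":[1.2,1.6,42],"rot":[0,0,0]},{"xyz":[1.2,1.6,42],"rot":[0,0,0]},{"xyz":[1.2,1.6,42],"rot":[0,0,0]},{"xyz":[1.2,1.6,42],"rot":[0,0,0]}]'; python3 -c "
from h import *
st(); rel([543.75,-360.2,80],-2.5)"
```

```text
t: 19.93
ee_pos: [544.7, -361.7, 86.5]
orientation: [3.14, -0.069, 0.001]
ft_force: [0.7, 0.1, -1.7]
width: 46.9
grasp_force: 30.0
t 19.9333 p [ 544.7 -361.7   86.5] psi -2.53 tilt [ 0.001 -0.001] F [ 0.7  0.1 -1.7] w 46.9 g 30.0 q [-0.6   0.6   1.63  0.    0.91  1.01]
rel [-1.  -1.5  6.5] [ 0.001 -0.001 -0.001]
```

```bash
python3 -m inch '[{"xyz":[-1,-1.5,0],"rot":[0,0,0]},{"xyz":[-1,-1.5,0],"rot":[0,0,0]},{"xyz":[-1,-1.5,0],"rot":[0,0,0]},{"xyz":[-1,-1.5,0],"rot":[0,0,0]},{"xyz":[-1,-1.5,0],"rot":[0,0,0]},{"xyz":[-1,-1.5,0],"rot":[0,0,0]}]'; python3 -m inch '[{"xyz":[0,0,2],"rot":[0,0,0]},{"xyz":[0,0,4],"rot":[0,0,0]},{"xyz":[0,0,6],"rot":[0,0,0]},{"xyz":[0,0,6],"rot":[0,0,0]},{"xyz":[0,0,6],"rot":[0,0,0]}]'
```

```text
t: 20.43
ee_pos: [543.4, -360.0, 86.0]
orientation: [3.141, -0.07, 0.0]
ft_force: [0.5, -0.0, -1.4]
width: 46.5
grasp_force: 30.0
t: 20.85
ee_pos: [543.2, -359.8, 79.6]
orientation: [-3.141, 0.07, 0.001]
ft_force: [0.3, -0.2, -0.2]
width: 47.1
grasp_force: 30.0
```

```bash
python3 -m inch '[{"xyz":[0.3,0.3,2],"rot":[0,0,0]},{"xyz":[0.3,0.3,4],"rot":[0,0,0]},{"xyz":[0.3,0.3,6],"rot":[0,0,0]},{"xyz":[0.3,0.3,8],"rot":[0,0,0]},{"xyz":[0.3,0.3,8],"rot":[0,0,0]}]'
```

```text
t: 21.27
ee_pos: [543.4, -360.0, 71.3]
orientation: [-3.14, 0.069, 0.001]
ft_force: [-0.6, -0.7, -1.1]
width: 47.2
grasp_force: 30.0
```

On the spindle, with no resistance. Continuing to the seat.

```bash
python3 -m inch '[{"xyz":[0.2,0.1,4],"rot":[0,0,0]},{"xyz":[0.2,0.1,8],"rot":[0,0,0]},{"xyz":[0.2,0.1,12],"rot":[0,0,0]},{"xyz":[0.2,0.1,16],"rot":[0,0,0]},{"xyz":[0.2,0.1,20],"rot":[0,0,0]},{"xyz":[0.2,0.1,20],"rot":[0,0,0]}]'; python3 -m inch '[{"xyz":[0,0,2],"rot":[0,0,0]},{"xyz":[0,0,4],"rot":[0,0,0]},{"xyz":[0,0,5],"rot":[0,0,0]},{"xyz":[0,0,5],"rot":[0,0,0]},{"xyz":[0,0,5],"rot":[0,0,0]}]'
```

```text
t: 21.77
ee_pos: [543.2, -359.9, 50.7]
orientation: [-3.14, 0.069, 0.002]
ft_force: [-0.5, 0.4, -1.5]
width: 46.8
grasp_force: 30.0
t: 22.18
ee_pos: [544.0, -360.5, 47.4]
orientation: [3.141, -0.069, 0.001]
ft_force: [-1.2, 0.5, 3.5]
width: 46.9
grasp_force: 30.0
```

```bash
python3 -m inch '[{"xyz":[0,0,2],"rot":[0,0,0]},{"xyz":[0,0,4],"rot":[0,0,0]},{"xyz":[0,0,6],"rot":[0,0,0]},{"xyz":[0,0,6],"rot":[0,0,0]},{"xyz":[0,0,6],"rot":[0,0,0]},{"xyz":[0,0,6],"rot":[0,0,0]}]'; python3 -c "
from h import *
st()"
```

```text
t: 22.68
ee_pos: [544.1, -360.5, 41.2]
orientation: [3.141, -0.069, 0.001]
ft_force: [-1.0, 1.5, 5.7]
width: 47.0
grasp_force: 30.0
t 22.6833 p [ 544.1 -360.5   41.2] psi -2.53 tilt [ 0.001 -0.   ] F [-1.   1.5  5.7] w 47.0 g 30.0 q [-0.6   0.66  1.65  0.    0.83  1.01]
```

```bash
python3 -m inch '[{"xyz":[0,0,1],"rot":[0,0,0]},{"xyz":[0,0,1],"rot":[0,0,0]},{"xyz":[0,0,1],"rot":[0,0,0]},{"xyz":[0,0,1],"rot":[0,0,0]}]'
python3 - <<'E'
from h import *
f=[]
for i in range(4): ctrl.get_image("wrist"); f.append(ctrl.get_obs()['ft_force'][2])
print(np.mean(f).round(1)); st()
s=ctrl.get_image("side")[140:230,255:375]; w=ctrl.get_image("wrist")[200:290,200:350]
v=cv2.hconcat([cv2.resize(s,(480,360),interpolation=cv2.INTER_CUBIC),cv2.resize(w,(320,360))[:,:320]]); cv2.imwrite("pics/f.png",v[:,:,::-1])
t=ctrl.get_image("top"); cv2.imwrite("pics/topf.png",t[:,:,::-1])
E
```

```text
t: 23.02
ee_pos: [544.1, -360.5, 40.3]
orientation: [3.14, -0.069, 0.001]
ft_force: [-1.3, 0.7, 7.1]
width: 47.2
grasp_force: 30.0
6.7
t 23.2167 p [ 544.1 -360.5   40.3] psi -2.53 tilt [ 0.001 -0.   ] F [-1.7  1.2  6.6] w 46.9 g 30.0 q [-0.6   0.66  1.65  0.    0.83  1.01]
```

View pics/f.png

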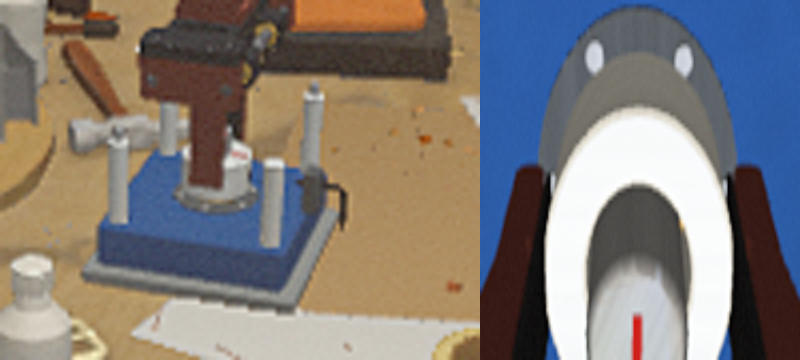

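The side view shows the collar down on the unit, gripped, with its red mark toward the key; the wrist view shows the spindle inside it. I'll check the cover numerically, without another picture.

Run:
```python
from h import *
m=ctrl.camera_model("top"); a=cv2.imread("pics/top0.png"); b=cv2.imread("pics/topf.png")
u,v=proj(m,[670,90,5]).astype(int); d=cv2.absdiff(a,b).max(2)>25
c=blob(cv2.morphologyEx(d.astype(np.uint8),cv2.MORPH_CLOSE,np.ones((5,5))),(u-50,v-50,u+50,v+50))[0]; print("cover",rect(m,c,5))
for n,p in(("bottle",(292,191)),("spool",(289,161)),("pliers",(205,266))): print(n,d[p[1]-14:p[1]+14,p[0]-14:p[0]+14].mean())
```

```text
cover (array([668.9,  88.8]), array([147.2, 132.9]), 87.5)
bottle 0.0
spool 0.0
pliers 0.0
```

Cover flat at (669, 89) mm with the correct outline; bystanders unmoved. Handing in.

```bash
python3 -c "
from h import *
print(ctrl.close_job())"
```

```text
the job is handed in; nothing more can be done
None
```

I handed the job in at about 23 s: the cover lies flat on the left bench, the spindle flat faces the key, and the collar is gripped and pressed down about 8 mm with its set screw toward the key, bystanders unmoved; no verdict came back, and I viewed 11 pictures, one over your limit of 10.

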